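# Press the lid of a storage crock down square

## Robot

A 6-joint arm with a two-finger parallel gripper is mounted at the origin on a cart in front of the work surface, level with it; the furniture and walls round the work are solid. World frame = base frame: x ahead of the robot, y to its left, z up, the work surface at z = 0. Lengths are in m, angles in rad, forces in N, time in s.
With the tool pointing down it reaches from about 0.275 to 0.775 m from the base axis. Payload 14.6 kg.
Tool frame: the origin (TCP) lies at the very end of the fingers, on their centre line; the grasp point (between the pads) lies grasp_offset behind it (grasp_offset is the distance from the TCP to the grasp point, in m); z points along the fingers, y is the line along which they close (so a half turn about z gives the same grasp; the last joint's range is limited). The gripper opens to 85 mm and grips with 20 to 120 N. Pads are 22 mm wide; open, the fingers measure 114 mm over their backs; the gripper's body (76 mm by 85 mm) begins 54 mm behind the grasp point. The pads swing forward as they close: fully open they stand 13 mm farther back than shut.
Start: joints at [1.123, 0.263, -0.048, 1.259, 0, 1.415], TCP at [0.152, 0.503, 0.231] pointing down, gripper open.
Joint ranges: [-2.65, 2.65], [-0.89, 1.7], [-1.18, 1.37], [-2.13, 2.11], [-1.35, 1.29], [-3.14, 3.14]. Speed limits (rad/s): [1.89, 1.89, 2.57, 2.79, 3.14, 3.14].

## Interface

Orientations are given as a unit quaternion [w, x, y, z].
In Python, from workcell import observe, get_image, get_calibration, job_done, grasp_offset gives the robot as it stands. The module is installed in compiled form; this text tells all that it offers.
- The arm moves only by the tool step_arm, never from a script. Its argument "moves" is one flat list of numbers, 7 for each row, row after row: the shift along the tool's x, y, z in a scale on which 1.0 is 0.5 m, then the turn, a rotation vector about the tool's x, y, z in a scale on which 1.0 is pi rad, then the finger opening in cm, from 0 to 8.54. In form: [dx, dy, dz, rx, ry, rz, fingers, dx, dy, dz, rx, ry, rz, fingers, ...]. A call has 1 to 10 rows; each row is the pose to reach, as a shift and turn from the pose commanded when the call began, along the tool's axes at that moment; what a row does not reach only later rows make up. A row lasts 1/10 s, in which the tool goes at most 50 mm and 8.59 degrees, less where a joint would pass 70% of its speed; a pose out of reach is approached as far as the arm can. A shift or turn number past 1, either way, is cut back to 1. A call with a gripper value outside its range is refused whole. The fingers move at their own pace and stop on an object; "squeeze" is the grip in N (left out, the last holds). Time passes only in rows, so rows that repeat a pose let the fingers close. It gives the time, the measured TCP pose, the force, the opening and the grip force at its end, in the units of the state.
- observe(): the state, without advancing time (a new reading comes with each control period).
- get_image(name): name is "scene" or "side" or "wrist"; returns (picture, depth): 420x560x3 uint8, red, green, blue; 420x560 float32, m along the optical axis (not along the pixel's ray), 0 where there is no reading.
- get_calibration(name): a dict with "camera_matrix" (3x3 intrinsics, pixels), "D" ([k1, k2, p1, p2, k3] as OpenCV has them; the pictures are not rectified), "world_to_cam" (4x4, takes a point from world to camera coordinates). Camera axes: x right, y down, z forward; pixel columns grow to the right and rows downward; lengths in m; the calibration is good to about 2 mm. A picture is of the moment at which its call begins: read the wrist's pose just before it. get_calibration takes no time and is no camera call; for the wrist camera it gives the pose at the moment of the call.
- job_done(): hands the job in; it is judged then, once.
The state is a dict: "time_s": time; "joints": joint angles; "joint_vel": joint speeds; "joint_efforts": joint torques, N m; "eef_pos": TCP position; "ee_rot": TCP orientation; "wrist_force": force on the tool from outside, world axes, zero at the start; "wrist_torque": the same for the moment, N m; "grip_width": opening from 0.0 (shut) to 1.0 (fully open); "gripper_force": force on a finger pad.
Only numpy, scipy, OpenCV 4.12 (cv2) and the standard library are available. Lean on these libraries where they do the work, as an engineer would, in place of code of your own. Each camera call takes 0.05 s, during which the arm holds its last target. There are 200 camera calls.

## Task

Close the white storage crock: put its wooden lid level on the stiff black seal round the crock's mouth, let go of it, then press it home with the fingertips, a little at a time on opposite sides of its steel ring in turn, until the seal is squeezed right down to its firm stop all the way round, with only about a millimetre of it left showing between lid and crock. Keep the lid from cocking by more than about 5 degrees on the way and do not force it: never put more than about 25 N on the crock. Leave the other things alone.

Things in the scene. Friction and masses are not known exactly. Their poses are not given: they have to be found in the camera images.
- lid: round wooden lid with steel ring and knob, right way up, 0.2 kg or so, flat on the worktop at the start. Origin at the centre of its underside, z up. Plug 72 mm across from z = 0 to 12 mm (the lowest 5 mm tapers to 62 mm), flange 107 mm across from z = 12 to 20 mm. It is round, its yaw does not matter.
- lid_knob (a point): middle of the lid's steel knob, where to grip: 24 mm across, from 20 to 50 mm above the lid's origin (this point 35 mm above it)
- lid_ring (a point): centre of the raised steel ring on the lid's top, the place to press: ring radius 41 mm to the middle of its round 6 mm bar, its top (and this point) 24 mm above the lid's origin
- crock: white round stoneware crock with a blue band, 110 mm across, rim 65 mm high, fixed to the worktop. Origin at the centre of its foot, z up. Bore 80 mm across: the plug has about 4 mm play all round. The lid's origin is about 60.2 mm above this origin when the lid lies on the fresh seal and 54.2 mm when fully home: there it meets a firm, only slightly springy stop.
- crock_mouth (a point): centre of the crock's mouth at the height of its stoneware rim, 65 mm above the crock's origin; z up
- seal_top (a point): centre of the mouth at the top of the fresh black seal, 7.2 mm above the rim (1 mm when fully home). It is a ring of six 60-degree sections at radius 47 mm; each sinks on its own into the rim under more than about 4 to 5.5 N (not all alike) and stays down. Pressed at one point of its ring the lid sinks there at 10 to 16 N and its far side rises; in the middle it needs over 27 N.
- mug_plain: green and white mug, 81x114x92 mm, standing behind the work; origin at the centre of its foot; leave alone
- salt_shaker: glass salt shaker, 44x44x90 mm; origin at the centre of its foot; leave alone
- spice_jar: spice jar with a dark lid, 41x41x105 mm; origin at the centre of its foot; leave alone
- saucer: beige saucer, 132x132x28 mm; origin at the centre of its foot; leave alone
Mind the look-alikes: they are no part of the job. Leave any pink or red look-alike of the lid alone.

How it is judged:
On the way, in this order (a step that is already met when the one before it is completed fails the run):
1. the lid lies level on the seal, plug in the bore, still standing proud, and released (horizontal distance between lid and crock_mouth below 0.005 m and angle between lid's own z axis and vertical below 0.06 rad and z of lid in the frame of crock between 0.058 and 0.063 m and contact force between the fingers and lid below 0.1 N), for 0.2 s.
2. the lid is pressed half way down and still level (horizontal distance between lid and crock_mouth below 0.005 m and angle between lid's own z axis and vertical below 0.11 rad and z of lid in the frame of crock below 0.0572 m).
At the end, for the whole second after the job is handed in: the lid lies still and fully home in the crock: seal squeezed down to its stop to within 1.5 mm at the lid's centre, level to within 0.025 rad, its centre within 5 mm of the mouth's centre (horizontal distance between lid and crock_mouth below 0.005 m and angle between lid's own z axis and vertical below 0.025 rad and z of lid in the frame of crock between 0.0525 and 0.0557 m and linear speed of lid below 0.01 m/s); the robot touches nothing.
It fails at once if the lid, sitting in the mouth, cocks by more than 0.11 rad (6 degrees) (horizontal distance between lid and crock_mouth below 0.03 m and z of lid in the frame of crock below 0.07 m and angle between lid's own z axis and vertical above 0.11 rad).
It fails at once if the lid is forced: it bears on the crock and its seal with more than 27 N (contact force between lid and crock above 27 N).
It fails at once if the robot pushes on the crock itself with more than 27 N (contact force between the arm and crock above 27 N).
It fails at once if the mug, salt shaker, spice jar or saucer is moved more than 2 cm (distance of any of mug_plain, salt_shaker, spice_jar, saucer from where it was at the start of the episode above 0.02 m).
It also fails if it takes over 72 s, if anything falls off the work surface, if the arm or the gripper's body presses on something with over 40 N, if the wrist force passes 120 N, or if a joint passes its speed limit or range.

## Working session

There is one attempt and no reset: what is moved stays moved. The work goes in short steps, Python scripts to look and compute and a tool call to move; the robot and the scene stay as the last step left them, time stands still between calls to the robot, and variables do not carry over. Pictures are saved under pics/ and viewed, at most 10 in all, crops included, and the job is handed in when it is done.

Besides the shell and the picture viewer there is one more tool, called after "Request:" by a JSON object that holds its "op" and its "data", one argument or row to a line. step_arm: Moves the arm, as the interface text tells. Its arguments: {"type":"object","properties":{"moves":{"type":"array"},"squeeze":{"type":"number"}},"required":["moves"]}

```bash
mkdir -p pics
cat > h.py <<'E'
import numpy as np, cv2
from workcell import *
def snap(n,f):
    c=get_calibration(n); im,d=get_image(n); cv2.imwrite(f'pics/{f}.png',im[:,:,::-1]); np.savez(f'pics/{f}.npz',im=im,d=d,K=c['camera_matrix'],D=np.array(c['D']),T=c['world_to_cam'])
    return im,d
def cloud(f):
    z=np.load(f'pics/{f}.npz'); d=z['d']; h,w=d.shape
    v,u=np.mgrid[:h,:w]; p=cv2.undistortPoints(np.stack([u,v],-1).reshape(-1,1,2).astype(float),z['K'],z['D']).reshape(h,w,2)
    P=np.dstack([p[...,0]*d,p[...,1]*d,d]); T=z['T']
    W=(P-T[:3,3])@T[:3,:3]; W[d==0]=np.nan
    return z['im'],W
E
python3 - <<'E'
from h import *
s=observe();print(s['eef_pos'],s['ee_rot'],s['wrist_force'],grasp_offset)
snap('scene','s0');snap('side','d0')
a=cv2.imread('pics/s0.png');cv2.imwrite('pics/s0v.png',a)
E
```

```text
[0.15141402 0.50239352 0.23082405] [-1.71481109e-04  1.45895235e-01  9.89299897e-01 -5.14995767e-04] [ 0.0344526  -0.33974266 -0.08425217] 0.0187
```

View pics/s0.png

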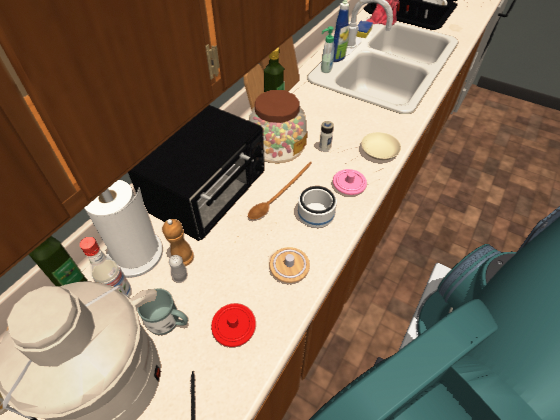

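View pics/d0.png

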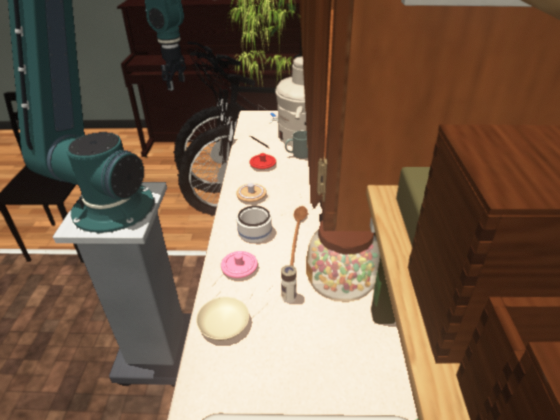

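The scene picture shows three lid-shaped things: red at (234,324), pink at (350,181), and wood with a steel ring and knob at (289,264). The wooden one matches the description. The white crock with its black seal is at (317,204). I'll confirm both in one crop and measure them.

Run:
```python
from h import *
a=cv2.imread('pics/s0.png')[170:300,240:380];cv2.imwrite('pics/c0.png',cv2.resize(a,None,fx=5,fy=4.5,interpolation=cv2.INTER_CUBIC))
def circ(p):
    A=np.c_[2*p[:,:2],np.ones(len(p))];s=np.linalg.lstsq(A,(p[:,:2]**2).sum(1),rcond=None)[0];return s[:2],np.sqrt(s[2]+s[0]**2+s[1]**2)
for f,L,C in(('s0',(289,264),(317,204)),('d0',(251,193),(254,222))):
    im,W=cloud(f)
    for nm,(u,v),r in(('lid',L,28),('crock',C,28)):
        w=W[v-r:v+r,u-r:u+r].reshape(-1,3);w=w[np.isfinite(w[:,2])]
        print(f,nm,'table',np.round(np.median(w[w[:,2]<.008],0),4))
        for lo,hi in((.008,.016),(.016,.022),(.022,.03),(.03,.045),(.045,.056),(.056,.067),(.067,.08)):
            q=w[(w[:,2]>lo)&(w[:,2]<hi)]
            if len(q)>8: print(lo,len(q),np.round(q.min(0),4),np.round(q.max(0),4),np.round((q.min(0)+q.max(0))/2,4),[np.round(x,4) for x in circ(q)])
```

```text
s0 lid table [ 0.4902  0.0575 -0.0017]
0.008 97 [0.4249 0.0211 0.0104] [0.5264 0.1225 0.016 ] [0.4757 0.0718 0.0132] [array([0.4749, 0.0743]), np.float64(0.0421)]
0.016 850 [0.425  0.0175 0.016 ] [0.531  0.1218 0.022 ] [0.478  0.0696 0.019 ] [array([0.478 , 0.0699]), np.float64(0.039)]
0.022 99 [0.4367 0.0271 0.022 ] [0.5202 0.1145 0.0292] [0.4785 0.0708 0.0256] [array([0.4778, 0.0696]), np.float64(0.0382)]
0.03 30 [0.4667 0.0624 0.0316] [0.4877 0.0828 0.045 ] [0.4772 0.0726 0.0383] [array([0.4775, 0.0701]), np.float64(0.0103)]
0.045 54 [0.4672 0.0589 0.0451] [0.4881 0.0796 0.0516] [0.4777 0.0692 0.0483] [array([0.4778, 0.0693]), np.float64(0.0082)]
s0 crock table [ 0.5332 -0.1593 -0.0017]
0.008 160 [ 0.4508 -0.2995  0.0081] [ 0.634  -0.0747  0.016 ] [ 0.5424 -0.1871  0.012 ] [array([ 0.5315, -0.1751]), np.float64(0.087)]
0.016 191 [ 0.4494 -0.2968  0.016 ] [ 0.5429 -0.0746  0.022 ] [ 0.4961 -0.1857  0.019 ] [array([ 0.4938, -0.1829]), np.float64(0.0804)]
0.022 131 [ 0.4498 -0.2812  0.022 ] [ 0.548  -0.0744  0.0299] [ 0.4989 -0.1778  0.0259] [array([ 0.4948, -0.1542]), np.float64(0.0
[... 1792 characters left out ...]
8]), np.float64(0.1012)]
0.022 141 [ 0.4365 -0.1922  0.022 ] [0.5603 0.0478 0.03  ] [ 0.4984 -0.0722  0.026 ] [array([ 0.4997, -0.0763]), np.float64(0.0936)]
0.03 222 [ 0.4548 -0.1884  0.0301] [ 0.5605 -0.0865  0.045 ] [ 0.5076 -0.1375  0.0375] [array([ 0.5077, -0.1402]), np.float64(0.0473)]
0.045 157 [ 0.4559 -0.19    0.0451] [ 0.5605 -0.0862  0.056 ] [ 0.5082 -0.1381  0.0505] [array([ 0.5077, -0.1395]), np.float64(0.0478)]
0.056 252 [ 0.4518 -0.1885  0.0561] [ 0.5608 -0.0849  0.067 ] [ 0.5063 -0.1367  0.0615] [array([ 0.5075, -0.138 ]), np.float64(0.0476)]
0.067 183 [ 0.4573 -0.1873  0.0671] [ 0.5608 -0.0831  0.0765] [ 0.509  -0.1352  0.0718] [array([ 0.5069, -0.1339]), np.float64(0.0466)]
```

View pics/c0.png

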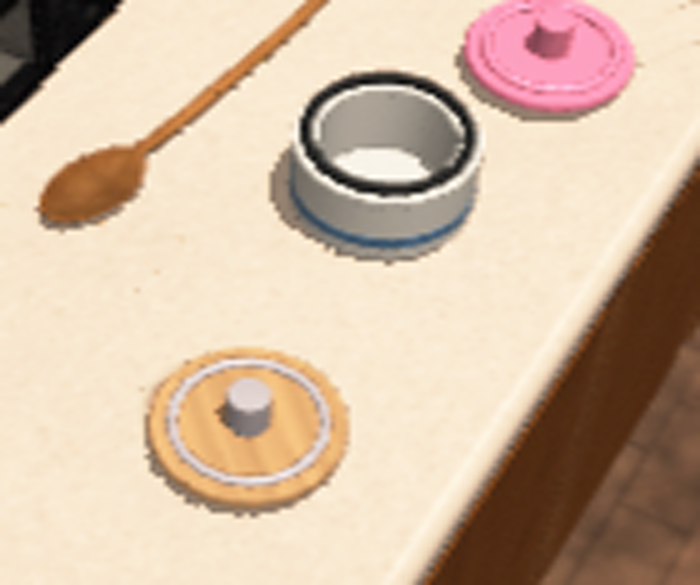

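The crop confirms it: the wooden lid with steel ring and grey knob is centred at crop (248,420), and the crock with black seal at (388,135). Next I move above the lid and turn the tool square to the world axes.

Careful with the scale: shifts go in shares of 0.5 m and turns go in shares of pi rad. That gives: -43.8 cm is -0.876, -32 cm is -0.64, -0.293 rad is -0.0933.

Request:
{"op": "step_arm", "data": {
  "moves": [-0.876,-0.64,0,0,0,-0.0933,8.5,-0.876,-0.64,0,0,0,-0.0933,8.5,-0.876,-0.64,0,0,0,-0.0933,8.5,-0.876,-0.64,0,0,0,-0.0933,8.5,-0.876,-0.64,0,0,0,-0.0933,8.5,-0.876,-0.64,0,0,0,-0.0933,8.5,-0.876,-0.64,0,0,0,-0.0933,8.5,-0.876,-0.64,0,0,0,-0.0933,8.5,-0.876,-0.64,0,0,0,-0.0933,8.5,-0.876,-0.64,0,0,0,-0.0933,8.5]
}}

```text
time_s: 1.1
eef_pos: [0.4479, 0.1094, 0.2313]
ee_rot: [-0.0, 0.0, 1.0, 0.0]
wrist_force: [1.0, 1.8, 0.2]
grip_width: 0.996
gripper_force: 0.0
```

Request:
{"op": "step_arm", "data": {
  "moves": [0,0,0,0,0,0,8.5]
}}

```text
time_s: 1.2
eef_pos: [0.45, 0.1073, 0.2307]
ee_rot: [0.0, 0.003, 1.0, -0.0]
wrist_force: [0.8, 0.5, 0.6]
grip_width: 0.995
gripper_force: 0.0
```

```bash
cat >> h.py <<'E'
def fit(W,z0,z1,c,r,n=6):
    # circle fit of points in height band near c within r
    q=W.reshape(-1,3);q=q[np.isfinite(q[:,2])];q=q[(q[:,2]>z0)&(q[:,2]<z1)&(np.hypot(q[:,0]-c[0],q[:,1]-c[1])<r)]
    return q
E
python3 - <<'E'
from h import *
c=get_calibration('wrist');T=c['world_to_cam'];print('cam',-T[:3,:3].T@T[:3,3],T[2,:3],c['camera_matrix'][0,0]);print(observe()['eef_pos'])
snap('wrist','w1')
E
```

```text
cam [0.36670898 0.10771216 0.37381213] [ 0.32316318 -0.00293605 -0.9463387 ] 322.7997522936774
[0.44999418 0.10732495 0.23068317]
```

View pics/w1.png

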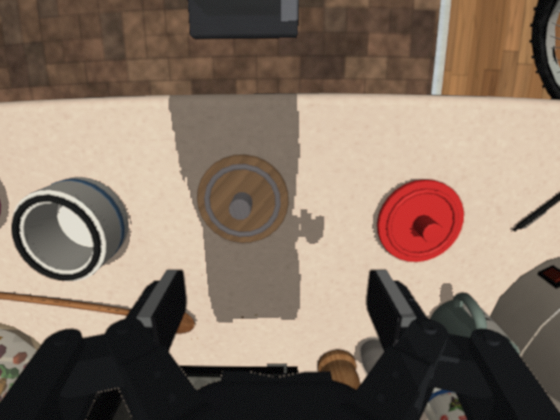

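Wrist view: the wooden lid is at (242,198), its knob at (240,207), the crock mouth at (58,235), the red lid at (420,220). I'll measure lid and crock from this one picture.

Run:
```python
from h import *
for f in('w1','s0','d0'):
    im,W=cloud(f)
    for nm,c,z0,z1,r in(('flange',(.478,.07),.015,.0215,.06),('knobtop',(.478,.07),.046,.054,.02),('seal',(.506,-.131),.068,.077,.06)):
        q=fit(W,z0,z1,c,r)
        if len(q)<10: print(f,nm,'few');continue
        if nm=='seal':
            m=cv2.fitEllipse(q[:,:2].astype(np.float32)*1000)[0]
            A=np.c_[2*q[:,:2],np.ones(len(q))];s=np.linalg.lstsq(A,(q[:,:2]**2).sum(1),rcond=None)[0];print(f,nm,'lsq',s[:2].round(4))
        (cx,cy),rr=cv2.minEnclosingCircle(q[:,:2].astype(np.float32)*1000)
        print(f,nm,len(q),round(cx,1),round(cy,1),round(rr,1),np.median(q,0).round(4))
```

```text
w1 flange 4415 479.9 67.7 53.7 [0.4734 0.0696 0.0203]
w1 knobtop 351 479.7 67.7 11.7 [0.4788 0.0679 0.0502]
w1 seal lsq [ 0.5057 -0.13  ]
w1 seal 1881 506.3 -130.7 51.0 [ 0.5024 -0.1295  0.0718]
s0 flange 852 478.6 69.6 53.9 [0.4737 0.075  0.0186]
s0 knobtop 50 478.1 69.9 11.8 [0.4773 0.0693 0.0482]
s0 seal lsq [ 0.5047 -0.1286]
s0 seal 178 505.4 -128.6 51.2 [ 0.5052 -0.1279  0.0699]
d0 flange 279 478.3 64.9 55.0 [0.4849 0.0566 0.019 ]
d0 knobtop 21 482.1 66.8 12.8 [0.4806 0.066  0.0482]
d0 seal lsq [ 0.5067 -0.1337]
d0 seal 158 506.1 -132.7 51.7 [ 0.5084 -0.1373  0.0707]
```

In the tool's units: 15 cm is 0.3, 12 cm is 0.24.

Request:
{"op": "step_arm", "data": {
  "moves": [-0.06,-0.078,0.08,0,0,0,4.5,-0.06,-0.078,0.16,0,0,0,4.5,-0.06,-0.078,0.24,0,0,0,4.5,-0.06,-0.078,0.3,0,0,0,4.5,-0.06,-0.078,0.3,0,0,0,4.5,-0.06,-0.078,0.3,0,0,0,4.5]
}}

```text
time_s: 1.85
eef_pos: [0.4769, 0.0732, 0.082]
ee_rot: [-0.0, -0.001, 1.0, 0.0]
wrist_force: [0.5, 1.1, 0.2]
grip_width: 0.527
gripper_force: 0.0
```

In the tool's units: 5 cm is 0.1, 4 cm is 0.08.

Request:
{"op": "step_arm", "data": {
  "moves": [-0.006,-0.01,0,0,0,0,4.5,-0.006,-0.01,0.04,0,0,0,4.5,-0.006,-0.01,0.08,0,0,0,4.5,-0.006,-0.01,0.1,0,0,0,4.5,-0.006,-0.01,0.1,0,0,0,4.5,-0.006,-0.01,0.1,0,0,0,4.5]
}}

```text
time_s: 2.45
eef_pos: [0.4808, 0.0674, 0.0323]
ee_rot: [0.001, -0.0, 1.0, -0.0]
wrist_force: [-0.2, -0.9, 1.2]
grip_width: 0.53
gripper_force: 0.0
```

In the tool's units: 0.8 cm is 0.016, 0.1 cm is 0.002.

Request:
{"op": "step_arm", "data": {
  "moves": [0.002,0,0.016,0,0,0,4.5,0.002,0,0.016,0,0,0,4.5,0.002,0,0.016,0,0,0,2,0.002,0,0.016,0,0,0,2,0.002,0,0.016,0,0,0,2,0.002,0,0.016,0,0,0,2,0.002,0,0.016,0,0,0,2],
  "squeeze": 30
}}

```text
time_s: 3.15
eef_pos: [0.4793, 0.0675, 0.0236]
ee_rot: [0.0, -0.0, 1.0, 0.0]
wrist_force: [-1.8, 0.9, 6.5]
grip_width: 0.269
gripper_force: 29.3
```

In the tool's units: -11 cm is -0.22, -8 cm is -0.16.

Request:
{"op": "step_arm", "data": {
  "moves": [0,0,-0.01,0,0,0,2,0,0,-0.04,0,0,0,2,0,0,-0.1,0,0,0,2,0,0,-0.16,0,0,0,2,0,0,-0.22,0,0,0,2,0,0,-0.22,0,0,0,2,0,0,-0.22,0,0,0,2]
}}

```text
time_s: 3.85
eef_pos: [0.4793, 0.0675, 0.1334]
ee_rot: [0.0, -0.0, 1.0, -0.0]
wrist_force: [0.6, -0.2, -1.8]
grip_width: 0.273
gripper_force: 29.8
```

Run:
```python
from h import *
print(observe()['eef_pos'],observe()['wrist_force'],observe()['gripper_force'])
snap('wrist','w2')
im,W=cloud('w2')
e=observe()['eef_pos']
q=fit(W,e[2]-.012,e[2]+.004,e,.06)
A=np.c_[q[:,:2],np.ones(len(q))]
(cx,cy),rr=cv2.minEnclosingCircle(q[:,:2].astype(np.float32)*1000)
print(len(q),cx,cy,rr,np.linalg.lstsq(A,q[:,2],rcond=None)[0],np.median(q,0))
q=fit(W,.068,.077,(.506,-.131),.06);print(cv2.minEnclosingCircle(q[:,:2].astype(np.float32)*1000) if len(q) else 0)
```

```text
[0.47933079 0.06745075 0.13343428] [ 0.57841756 -0.23301043 -1.8455466 ] 29.827248752117157
20389 480.12872314453125 67.25514221191406 53.618167877197266 [ 0.01007434 -0.00147871  0.12630394] [0.4604342  0.06718811 0.13042287]
((506.5682678222656, -130.0288848876953), 50.80565643310547)
```

View pics/w2.png

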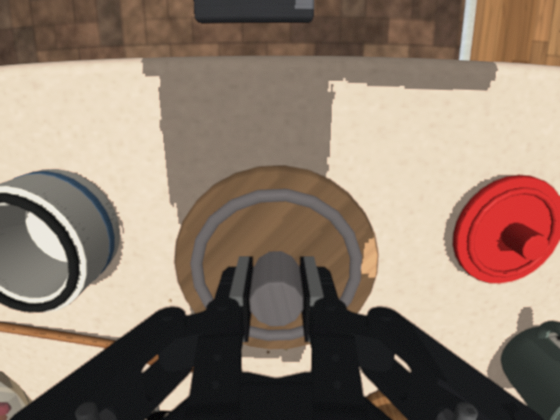

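The lid is held level at (275,255), its centre 0.8 mm from the TCP. Carrying it to the crock.

In the tool's units: -19.8 cm is -0.396, -2.6 cm is -0.052.

Request:
{"op": "step_arm", "data": {
  "moves": [-0.012,-0.08,0,0,0,0,2,-0.024,-0.16,0,0,0,0,2,-0.036,-0.24,0,0,0,0,2,-0.046,-0.32,0,0,0,0,2,-0.052,-0.376,0,0,0,0,2,-0.052,-0.396,0,0,0,0,2,-0.052,-0.396,0,0,0,0,2,-0.052,-0.396,0,0,0,0,2,-0.052,-0.396,0,0,0,0,2]
}}

```text
time_s: 4.8
eef_pos: [0.5049, -0.1293, 0.133]
ee_rot: [-0.0, -0.001, 1.0, 0.0]
wrist_force: [-0.5, 0.5, -2.7]
grip_width: 0.266
gripper_force: 30.0
```

Run:
```python
from h import *
e=observe()['eef_pos'];print(e)
snap('wrist','w3')
im,W=cloud('w3')
q=fit(W,e[2]-.012,e[2]+.004,e,.06)
print(cv2.minEnclosingCircle(q[:,:2].astype(np.float32)*1000))
for a,b in((.02,.05),(.068,.077)):
    q=fit(W,a,b,(.506,-.131),.065);print(len(q),q.min(0),q.max(0))
```

```text
[ 0.50490724 -0.12927153  0.13303277]
((505.7441711425781, -129.51805114746094), 53.52128601074219)
551 [ 0.45111619 -0.17584058  0.0200027 ] [ 0.47697296 -0.08531839  0.04999488]
1028 [ 0.45581697 -0.17303957  0.06804129] [ 0.477877   -0.09612804  0.07425711]
```

In the tool's units: 4.5 cm is 0.09, -0.05 cm is -0.001.

Request:
{"op": "step_arm", "data": {
  "moves": [-0.001,-0.002,0.02,0,0,0,2,-0.001,-0.002,0.04,0,0,0,2,-0.001,-0.002,0.06,0,0,0,2,-0.001,-0.002,0.08,0,0,0,2,-0.001,-0.002,0.09,0,0,0,2,-0.001,-0.002,0.09,0,0,0,2,-0.001,-0.002,0.09,0,0,0,2]
}}

```text
time_s: 5.55
eef_pos: [0.5058, -0.1316, 0.0884]
ee_rot: [0.0, -0.0, 1.0, -0.0]
wrist_force: [0.1, 0.1, -1.3]
grip_width: 0.27
gripper_force: 30.0
```

Request:
{"op": "step_arm", "data": {
  "moves": [0,0,0.002,0,0,0,2,0,0,0.003,0,0,0,2,0,0,0.004,0,0,0,2]
}}

```text
time_s: 5.85
eef_pos: [0.5059, -0.1316, 0.0865]
ee_rot: [0.0, -0.0, 1.0, -0.0]
wrist_force: [-0.1, 0.2, -1.5]
grip_width: 0.267
gripper_force: 30.0
```

In the tool's units: 0.2 cm is 0.004, 0.15 cm is 0.003.

Request:
{"op": "step_arm", "data": {
  "moves": [0,0.0024,0.001,0,0,0,2,0,0.0024,0.002,0,0,0,2,0,0.0024,0.003,0,0,0,2,0,0.0024,0.004,0,0,0,2,0,0.0024,0.004,0,0,0,2]
}}

```text
time_s: 6.35
eef_pos: [0.5057, -0.1303, 0.0842]
ee_rot: [-0.0, -0.0, 1.0, 0.0]
wrist_force: [0.2, -0.8, -1.8]
grip_width: 0.268
gripper_force: 30.1
```

In the tool's units: 0.06 cm is 0.0012, 0.03 cm is 0.0006.

Request:
{"op": "step_arm", "data": {
  "moves": [0,0,0.0006,0,0,0,2,0,0,0.0012,0,0,0,2,0,0,0.0012,0,0,0,2]
}}

```text
time_s: 6.65
eef_pos: [0.5058, -0.1304, 0.0838]
ee_rot: [0.0, -0.0, 1.0, -0.0]
wrist_force: [0.0, -0.1, 0.5]
grip_width: 0.267
gripper_force: 30.5
```

Contact is felt as the lid's weight comes off, so I release and rise.

In the tool's units: -10 cm is -0.2, -6 cm is -0.12.

Request:
{"op": "step_arm", "data": {
  "moves": [0,0,0,0,0,0,4,0,0,0,0,0,0,4,0,0,0,0,0,0,4,0,0,-0.02,0,0,0,4,0,0,-0.06,0,0,0,4,0,0,-0.12,0,0,0,4,0,0,-0.2,0,0,0,4,0,0,-0.2,0,0,0,0,0,0,-0.2,0,0,0,0,0,0,-0.2,0,0,0,0]
}}

```text
time_s: 7.65
eef_pos: [0.5053, -0.1302, 0.1832]
ee_rot: [-0.0, -0.0, 1.0, 0.0]
wrist_force: [0.1, 0.6, -0.2]
grip_width: 0.004
gripper_force: 0.0
```

```bash
cat >> h.py <<'E'
def lid(f):
    snap('wrist',f); im,W=cloud(f); c=(.506,-.1305)
    q=fit(W,.068,.0825,c,.056); r=np.hypot(q[:,0]-c[0],q[:,1]-c[1]); a=q[((r>.016)&(r<.035))|((r>.047)&(r<.051))]
    A=np.c_[a[:,:2]-c,np.ones(len(a))]
    k=fit(W,.095,.115,c,.02)
    s=np.linalg.lstsq(A,a[:,2],rcond=None)[0]
    res=a[:,2]-A@s; A=A[abs(res)<.0015]; a=a[abs(res)<.0015]; s=np.linalg.lstsq(A,a[:,2],rcond=None)[0]
    print('lid c',np.round(cv2.minEnclosingCircle(q[:,:2].astype(np.float32)*1000),1) if 0 else cv2.minEnclosingCircle(q[:,:2].astype(np.float32)*1000),'slope',s[:2].round(4),'topz',s[2].round(4),'origin z',(s[2]-.020).round(4),len(a))
    print('knob',cv2.minEnclosingCircle(k[:,:2].astype(np.float32)*1000) if len(k) else 0)
E
python3 - <<'E'
from h import *
print(observe()['eef_pos'],observe()['wrist_force'],observe()['grip_width']);lid('w4')
E
```

```text
[ 0.50533841 -0.13017103  0.18316749] [ 0.09220374  0.64041694 -0.1735417 ] 0.0035878464436676282
lid c ((506.3711242675781, -130.8688507080078), 53.50188064575195) slope [ 0.0003 -0.0009] topz 0.0806 origin z 0.0606 5700
knob ((506.2289123535156, -131.0200958251953), 11.921762466430664)
```

View pics/w4.png

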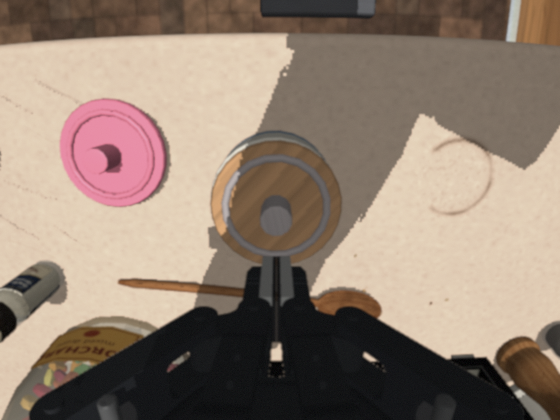

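The lid sits level and centred on the seal: tilt about 0.001 rad, origin z 60.6 mm, within 1 mm of the mouth's centre. It appears at (275,205) in the picture. Fingers are shut and I start pressing on the +y side.

In the tool's units: 9.2 cm is 0.184, -0.05 cm is -0.001.

Request:
{"op": "step_arm", "data": {
  "moves": [-0.001,0.082,0,0,0,0,0,-0.001,0.082,0.08,0,0,0,0,-0.001,0.082,0.14,0,0,0,0,-0.001,0.082,0.184,0,0,0,0,-0.001,0.082,0.184,0,0,0,0,-0.001,0.082,0.184,0,0,0,0,-0.001,0.082,0.184,0,0,0,0]
}}

```text
time_s: 8.4
eef_pos: [0.5067, -0.0896, 0.0927]
ee_rot: [0.001, -0.0, 1.0, -0.0]
wrist_force: [0.8, -0.1, -0.2]
grip_width: 0.0
gripper_force: 0.0
```

In the tool's units: 0.4 cm is 0.008, 0.3 cm is 0.006.

Request:
{"op": "step_arm", "data": {
  "moves": [0,0,0.002,0,0,0,0,0,0,0.004,0,0,0,0,0,0,0.006,0,0,0,0,0,0,0.008,0,0,0,0,0,0,0.008,0,0,0,0]
}}

```text
time_s: 8.9
eef_pos: [0.5061, -0.0893, 0.0876]
ee_rot: [-0.0, -0.0, 1.0, 0.0]
wrist_force: [0.4, -0.4, -0.1]
grip_width: 0.002
gripper_force: 0.0
```

In the tool's units: 0.35 cm is 0.007, 0.3 cm is 0.006.

Request:
{"op": "step_arm", "data": {
  "moves": [0,0,0.002,0,0,0,0,0,0,0.004,0,0,0,0,0,0,0.006,0,0,0,0,0,0,0.007,0,0,0,0,0,0,0.007,0,0,0,0]
}}

```text
time_s: 9.4
eef_pos: [0.5062, -0.0893, 0.0842]
ee_rot: [0.0, -0.0, 1.0, -0.0]
wrist_force: [-0.4, -0.1, 0.6]
grip_width: -0.003
gripper_force: 0.4
```

Near contact. Smaller steps from here.

In the tool's units: 0.06 cm is 0.0012, 0.03 cm is 0.0006.

Request:
{"op": "step_arm", "data": {
  "moves": [0,0,0.0006,0,0,0,0,0,0,0.0012,0,0,0,0,0,0,0.0012,0,0,0,0]
}}

```text
time_s: 9.7
eef_pos: [0.5063, -0.0893, 0.084]
ee_rot: [0.0, -0.0, 1.0, -0.0]
wrist_force: [-2.3, 0.3, 7.7]
grip_width: -0.002
gripper_force: 3.9
```

Request:
{"op": "step_arm", "data": {
  "moves": [0,0,0.0006,0,0,0,0,0,0,0.0012,0,0,0,0,0,0,0.0012,0,0,0,0]
}}

```text
time_s: 10.0
eef_pos: [0.5063, -0.0893, 0.0836]
ee_rot: [0.0, -0.0, 1.0, -0.0]
wrist_force: [-3.3, 2.0, 11.3]
grip_width: -0.002
gripper_force: 6.1
```

Request:
{"op": "step_arm", "data": {
  "moves": [0,0,0.0006,0,0,0,0,0,0,0.0012,0,0,0,0,0,0,0.0012,0,0,0,0]
}}

```text
time_s: 10.3
eef_pos: [0.5063, -0.0892, 0.0831]
ee_rot: [0.0, -0.0, 1.0, 0.0]
wrist_force: [-3.4, 1.7, 12.8]
grip_width: 0.001
gripper_force: 6.8
```

In the tool's units: 0.08 cm is 0.0016, 0.04 cm is 0.0008.

Request:
{"op": "step_arm", "data": {
  "moves": [0,0,0.0008,0,0,0,0,0,0,0.0016,0,0,0,0,0,0,0.0016,0,0,0,0]
}}

```text
time_s: 10.6
eef_pos: [0.5063, -0.089, 0.0823]
ee_rot: [0.0, -0.0, 1.0, 0.0]
wrist_force: [-4.2, 3.7, 14.3]
grip_width: 0.001
gripper_force: 7.1
```

In the tool's units: -8.3 cm is -0.166, -6 cm is -0.12.

Request:
{"op": "step_arm", "data": {
  "moves": [0,0,-0.02,0,0,0,0,0,0,-0.06,0,0,0,0,0,-0.04,-0.1,0,0,0,0,0,-0.12,-0.1,0,0,0,0,0,-0.166,-0.1,0,0,0,0,0,-0.166,-0.06,0,0,0,0,0,-0.166,-0.02,0,0,0,0,0,-0.166,-0.01,0,0,0,0,0,-0.166,-0.01,0,0,0,0]
}}

```text
time_s: 11.5
eef_pos: [0.506, -0.1721, 0.0865]
ee_rot: [-0.0, -0.0, 1.0, 0.0]
wrist_force: [-0.9, 0.7, -0.3]
grip_width: 0.0
gripper_force: 0.0
```

In the tool's units: 0.2 cm is 0.004, 0.15 cm is 0.003.

Request:
{"op": "step_arm", "data": {
  "moves": [0,0,0.001,0,0,0,0,0,0,0.002,0,0,0,0,0,0,0.003,0,0,0,0,0,0,0.004,0,0,0,0,0,0,0.004,0,0,0,0]
}}

```text
time_s: 12.0
eef_pos: [0.5064, -0.1723, 0.0848]
ee_rot: [0.0, -0.0, 1.0, -0.0]
wrist_force: [-0.8, -0.2, -0.4]
grip_width: -0.005
gripper_force: 0.2
```

In the tool's units: 0.08 cm is 0.0016, 0.04 cm is 0.0008.

Request:
{"op": "step_arm", "data": {
  "moves": [0,0,0.0008,0,0,0,0,0,0,0.0016,0,0,0,0,0,0,0.0016,0,0,0,0]
}}

```text
time_s: 12.3
eef_pos: [0.5064, -0.1725, 0.0841]
ee_rot: [0.0, -0.0, 1.0, -0.0]
wrist_force: [-1.1, 0.1, 4.8]
grip_width: -0.0
gripper_force: 2.3
```

In the tool's units: 0.08 cm is 0.0016, 0.04 cm is 0.0008.

Request:
{"op": "step_arm", "data": {
  "moves": [0,0,0.0008,0,0,0,0,0,0,0.0016,0,0,0,0,0,0,0.0016,0,0,0,0]
}}

```text
time_s: 12.6
eef_pos: [0.5065, -0.1725, 0.0836]
ee_rot: [0.0, -0.0, 1.0, -0.0]
wrist_force: [-2.4, -0.2, 10.6]
grip_width: 0.001
gripper_force: 5.2
```

In the tool's units: 0.1 cm is 0.002, 0.05 cm is 0.001.

Request:
{"op": "step_arm", "data": {
  "moves": [0,0,0.001,0,0,0,0,0,0,0.002,0,0,0,0,0,0,0.002,0,0,0,0]
}}

```text
time_s: 12.9
eef_pos: [0.5064, -0.1725, 0.0827]
ee_rot: [0.0, -0.0, 1.0, -0.0]
wrist_force: [-2.2, 0.5, 11.2]
grip_width: -0.002
gripper_force: 5.5
```

In the tool's units: 0.1 cm is 0.002, 0.05 cm is 0.001.

Request:
{"op": "step_arm", "data": {
  "moves": [0,0,0.001,0,0,0,0,0,0,0.002,0,0,0,0,0,0,0.002,0,0,0,0]
}}

```text
time_s: 13.2
eef_pos: [0.5065, -0.1727, 0.0818]
ee_rot: [0.0, -0.0, 1.0, -0.0]
wrist_force: [-3.3, -0.0, 11.9]
grip_width: 0.004
gripper_force: 6.5
```

In the tool's units: 0.1 cm is 0.002, 0.05 cm is 0.001.

Request:
{"op": "step_arm", "data": {
  "moves": [0,0,0.001,0,0,0,0,0,0,0.002,0,0,0,0,0,0,0.002,0,0,0,0]
}}

```text
time_s: 13.5
eef_pos: [0.5065, -0.1728, 0.0809]
ee_rot: [0.0, -0.0, 1.0, -0.001]
wrist_force: [-4.8, -1.4, 14.7]
grip_width: -0.003
gripper_force: 7.0
```

In the tool's units: 8.3 cm is 0.166, -8 cm is -0.16.

Request:
{"op": "step_arm", "data": {
  "moves": [0,0,-0.02,0,0,0,0,0,0,-0.06,0,0,0,0,0,0.04,-0.12,0,0,0,0,0,0.12,-0.16,0,0,0,0,0,0.166,-0.16,0,0,0,0,0,0.166,-0.16,0,0,0,0,0,0.166,-0.16,0,0,0,0]
}}

```text
time_s: 14.2
eef_pos: [0.5062, -0.0891, 0.1602]
ee_rot: [0.0, -0.001, 1.0, -0.0]
wrist_force: [0.4, -0.4, -0.1]
grip_width: -0.001
gripper_force: 0.0
```

Run:
```python
from h import *
print(observe()['eef_pos']);lid('w5')
```

```text
[ 0.50623305 -0.08906043  0.1602288 ]
lid c ((506.8009948730469, -130.86639404296875), 54.00315475463867) slope [0.0032 0.0299] topz 0.0792 origin z 0.0592 6549
knob ((506.3159484863281, -131.00465393066406), 12.213143348693848)
```

In the tool's units: 7.5 cm is 0.15, 7.4 cm is 0.148.

Request:
{"op": "step_arm", "data": {
  "moves": [0,0,0.06,0,0,0,0,0,0,0.12,0,0,0,0,0,0,0.142,0,0,0,0,0,0,0.148,0,0,0,0,0,0,0.149,0,0,0,0,0,0,0.15,0,0,0,0,0,0,0.15,0,0,0,0]
}}

```text
time_s: 14.95
eef_pos: [0.5067, -0.0896, 0.0858]
ee_rot: [0.001, -0.0, 1.0, -0.0]
wrist_force: [0.3, 0.6, -0.6]
grip_width: 0.004
gripper_force: 0.0
```

In the tool's units: 0.15 cm is 0.003, 0.1 cm is 0.002.

Request:
{"op": "step_arm", "data": {
  "moves": [0,0,0.001,0,0,0,0,0,0,0.002,0,0,0,0,0,0,0.003,0,0,0,0,0,0,0.003,0,0,0,0]
}}

```text
time_s: 15.35
eef_pos: [0.5062, -0.0893, 0.0835]
ee_rot: [0.0, -0.0, 1.0, 0.0]
wrist_force: [0.1, 0.3, -0.5]
grip_width: -0.001
gripper_force: 0.1
```

In the tool's units: 0.1 cm is 0.002, 0.05 cm is 0.001.

Request:
{"op": "step_arm", "data": {
  "moves": [0,0,0.001,0,0,0,0,0,0,0.002,0,0,0,0,0,0,0.002,0,0,0,0]
}}

```text
time_s: 15.65
eef_pos: [0.5063, -0.0893, 0.0827]
ee_rot: [0.0, -0.0, 1.0, 0.0]
wrist_force: [-1.2, 0.1, 4.5]
grip_width: 0.002
gripper_force: 2.2
```

In the tool's units: 0.1 cm is 0.002, 0.05 cm is 0.001.

Request:
{"op": "step_arm", "data": {
  "moves": [0,0,0.001,0,0,0,0,0,0,0.002,0,0,0,0,0,0,0.002,0,0,0,0]
}}

```text
time_s: 15.95
eef_pos: [0.5063, -0.0892, 0.0819]
ee_rot: [0.0, -0.0, 1.0, 0.0]
wrist_force: [-1.9, 0.9, 10.3]
grip_width: -0.0
gripper_force: 5.0
```

In the tool's units: 0.1 cm is 0.002, 0.05 cm is 0.001.

Request:
{"op": "step_arm", "data": {
  "moves": [0,0,0.001,0,0,0,0,0,0,0.002,0,0,0,0,0,0,0.002,0,0,0,0]
}}

```text
time_s: 16.25
eef_pos: [0.5064, -0.0893, 0.0811]
ee_rot: [0.0, -0.0, 1.0, -0.0]
wrist_force: [-3.5, 2.2, 11.5]
grip_width: -0.003
gripper_force: 5.7
```

Request:
{"op": "step_arm", "data": {
  "moves": [0,0,0.001,0,0,0,0,0,0,0.002,0,0,0,0,0,0,0.002,0,0,0,0]
}}

```text
time_s: 16.55
eef_pos: [0.5064, -0.0891, 0.0801]
ee_rot: [0.0, -0.0, 1.0, 0.0]
wrist_force: [-2.2, 3.2, 13.9]
grip_width: 0.001
gripper_force: 6.8
```

In the tool's units: 0.1 cm is 0.002, 0.05 cm is 0.001.

Request:
{"op": "step_arm", "data": {
  "moves": [0,0,0.001,0,0,0,0,0,0,0.002,0,0,0,0,0,0,0.002,0,0,0,0]
}}

```text
time_s: 16.85
eef_pos: [0.5064, -0.0889, 0.0792]
ee_rot: [0.001, -0.0, 1.0, 0.0]
wrist_force: [-2.7, 3.7, 14.6]
grip_width: 0.002
gripper_force: 7.3
```

In the tool's units: -8.3 cm is -0.166, -8 cm is -0.16.

Request:
{"op": "step_arm", "data": {
  "moves": [0,0,-0.02,0,0,0,0,0,0,-0.06,0,0,0,0,0,-0.04,-0.12,0,0,0,0,0,-0.12,-0.16,0,0,0,0,0,-0.166,-0.16,0,0,0,0,0,-0.166,-0.16,0,0,0,0,0,-0.166,-0.16,0,0,0,0]
}}

```text
time_s: 17.55
eef_pos: [0.506, -0.1725, 0.1585]
ee_rot: [-0.0, 0.0, 1.0, 0.0]
wrist_force: [0.7, 0.2, -0.3]
grip_width: 0.001
gripper_force: 0.0
```

Run:
```python
from h import *
print(observe()['eef_pos']);lid('w6')
```

```text
[ 0.50600713 -0.17251693  0.15852661]
lid c ((506.6097106933594, -130.63864135742188), 53.75439453125) slope [-0.0024 -0.036 ] topz 0.0776 origin z 0.0576 6504
knob ((506.48919677734375, -129.9774932861328), 12.389450073242188)
```

In the tool's units: 7.5 cm is 0.15, 7.4 cm is 0.148.

Request:
{"op": "step_arm", "data": {
  "moves": [0,0,0.06,0,0,0,0,0,0,0.12,0,0,0,0,0,0,0.142,0,0,0,0,0,0,0.148,0,0,0,0,0,0,0.149,0,0,0,0,0,0,0.15,0,0,0,0,0,0,0.15,0,0,0,0]
}}

```text
time_s: 18.3
eef_pos: [0.5067, -0.1725, 0.0844]
ee_rot: [0.001, -0.0, 1.0, -0.0]
wrist_force: [-0.7, -0.9, 0.6]
grip_width: 0.0
gripper_force: 0.0
```

In the tool's units: 0.15 cm is 0.003, 0.1 cm is 0.002.

Request:
{"op": "step_arm", "data": {
  "moves": [0,0,0.001,0,0,0,0,0,0,0.002,0,0,0,0,0,0,0.003,0,0,0,0,0,0,0.003,0,0,0,0]
}}

```text
time_s: 18.7
eef_pos: [0.5063, -0.1724, 0.082]
ee_rot: [0.0, -0.0, 1.0, -0.0]
wrist_force: [-0.2, -0.3, 0.8]
grip_width: 0.002
gripper_force: 0.2
```

In the tool's units: 0.1 cm is 0.002, 0.05 cm is 0.001.

Request:
{"op": "step_arm", "data": {
  "moves": [0,0,0.001,0,0,0,0,0,0,0.002,0,0,0,0,0,0,0.002,0,0,0,0]
}}

```text
time_s: 19.0
eef_pos: [0.5063, -0.1725, 0.0812]
ee_rot: [0.0, -0.0, 1.0, -0.0]
wrist_force: [-1.1, -0.3, 4.6]
grip_width: -0.001
gripper_force: 2.5
```

In the tool's units: 0.1 cm is 0.002, 0.05 cm is 0.001.

Request:
{"op": "step_arm", "data": {
  "moves": [0,0,0.001,0,0,0,0,0,0,0.002,0,0,0,0,0,0,0.002,0,0,0,0]
}}

```text
time_s: 19.3
eef_pos: [0.5064, -0.1725, 0.0806]
ee_rot: [0.0, -0.0, 1.0, -0.0]
wrist_force: [-2.1, -0.7, 10.4]
grip_width: 0.001
gripper_force: 4.9
```

In the tool's units: 0.1 cm is 0.002, 0.05 cm is 0.001.

Request:
{"op": "step_arm", "data": {
  "moves": [0,0,0.001,0,0,0,0,0,0,0.002,0,0,0,0,0,0,0.002,0,0,0,0]
}}

```text
time_s: 19.6
eef_pos: [0.5064, -0.1725, 0.0796]
ee_rot: [0.0, -0.0, 1.0, -0.0]
wrist_force: [-3.2, 0.4, 11.9]
grip_width: -0.002
gripper_force: 5.5
```

In the tool's units: 0.1 cm is 0.002, 0.05 cm is 0.001.

Request:
{"op": "step_arm", "data": {
  "moves": [0,0,0.001,0,0,0,0,0,0,0.002,0,0,0,0,0,0,0.002,0,0,0,0]
}}

```text
time_s: 19.9
eef_pos: [0.5065, -0.1727, 0.0788]
ee_rot: [0.0, -0.0, 1.0, -0.001]
wrist_force: [-3.1, -1.0, 13.3]
grip_width: -0.004
gripper_force: 6.5
```

In the tool's units: 0.08 cm is 0.0016, 0.04 cm is 0.0008.

Request:
{"op": "step_arm", "data": {
  "moves": [0,0,0.0008,0,0,0,0,0,0,0.0016,0,0,0,0,0,0,0.0016,0,0,0,0]
}}

```text
time_s: 20.2
eef_pos: [0.5064, -0.1728, 0.078]
ee_rot: [0.0, -0.0, 1.0, -0.001]
wrist_force: [-4.5, -1.3, 13.7]
grip_width: -0.001
gripper_force: 7.1
```

In the tool's units: 8.3 cm is 0.166, -8 cm is -0.16.

Request:
{"op": "step_arm", "data": {
  "moves": [0,0,-0.02,0,0,0,0,0,0,-0.06,0,0,0,0,0,0.04,-0.12,0,0,0,0,0,0.12,-0.16,0,0,0,0,0,0.166,-0.16,0,0,0,0,0,0.166,-0.16,0,0,0,0,0,0.166,-0.16,0,0,0,0]
}}

```text
time_s: 20.9
eef_pos: [0.5062, -0.089, 0.1574]
ee_rot: [0.0, -0.001, 1.0, -0.0]
wrist_force: [-0.1, -0.1, 0.5]
grip_width: 0.0
gripper_force: 0.0
```

Run:
```python
from h import *
print(observe()['eef_pos']);lid('w7')
```

```text
[ 0.50623605 -0.08903511  0.15744075]
lid c ((506.51678466796875, -130.75303649902344), 53.73915100097656) slope [0.0034 0.0254] topz 0.0761 origin z 0.0561 6515
knob ((506.3272399902344, -131.1334228515625), 12.109908103942871)
```

Request:
{"op": "step_arm", "data": {
  "moves": [0,0,0.06,0,0,0,0,0,0,0.12,0,0,0,0,0,0,0.144,0,0,0,0,0,0,0.15,0,0,0,0,0,0,0.152,0,0,0,0,0,0,0.153,0,0,0,0,0,0,0.153,0,0,0,0]
}}

```text
time_s: 21.65
eef_pos: [0.5067, -0.0896, 0.0813]
ee_rot: [0.001, 0.0, 1.0, -0.0]
wrist_force: [0.0, -0.2, -0.1]
grip_width: 0.005
gripper_force: 0.0
```

In the tool's units: 0.15 cm is 0.003, 0.1 cm is 0.002.

Request:
{"op": "step_arm", "data": {
  "moves": [0,0,0.001,0,0,0,0,0,0,0.002,0,0,0,0,0,0,0.003,0,0,0,0,0,0,0.003,0,0,0,0]
}}

```text
time_s: 22.05
eef_pos: [0.5065, -0.0893, 0.0795]
ee_rot: [0.0, -0.0, 1.0, -0.0]
wrist_force: [0.1, -0.2, 5.0]
grip_width: 0.004
gripper_force: 2.6
```

In the tool's units: 0.1 cm is 0.002, 0.05 cm is 0.001.

Request:
{"op": "step_arm", "data": {
  "moves": [0,0,0.001,0,0,0,0,0,0,0.002,0,0,0,0,0,0,0.002,0,0,0,0]
}}

```text
time_s: 22.35
eef_pos: [0.5065, -0.0893, 0.0788]
ee_rot: [0.001, -0.0, 1.0, -0.0]
wrist_force: [-1.2, 2.1, 9.8]
grip_width: 0.001
gripper_force: 5.0
```

In the tool's units: 0.1 cm is 0.002, 0.05 cm is 0.001.

Request:
{"op": "step_arm", "data": {
  "moves": [0,0,0.001,0,0,0,0,0,0,0.002,0,0,0,0,0,0,0.002,0,0,0,0]
}}

```text
time_s: 22.65
eef_pos: [0.5066, -0.0892, 0.0779]
ee_rot: [0.001, -0.0, 1.0, -0.0]
wrist_force: [-2.1, 1.2, 11.3]
grip_width: -0.002
gripper_force: 6.1
```

In the tool's units: 0.07 cm is 0.0014, 0.04 cm is 0.0008.

Request:
{"op": "step_arm", "data": {
  "moves": [0,0,0.0008,0,0,0,0,0,0,0.0014,0,0,0,0,0,0,0.0014,0,0,0,0]
}}

```text
time_s: 22.95
eef_pos: [0.5066, -0.0892, 0.0777]
ee_rot: [0.001, -0.0, 1.0, -0.0]
wrist_force: [-5.6, 3.2, 20.0]
grip_width: 0.001
gripper_force: 10.4
```

The +y side has reached its stop: force rose to 20 N at z 77.7 mm. Now the opposite side again.

Request:
{"op": "step_arm", "data": {
  "moves": [0,0,-0.02,0,0,0,0,0,0,-0.06,0,0,0,0,0,-0.04,-0.12,0,0,0,0,0,-0.12,-0.16,0,0,0,0,0,-0.166,-0.16,0,0,0,0,0,-0.166,-0.16,0,0,0,0,0,-0.166,-0.16,0,0,0,0]
}}

```text
time_s: 23.65
eef_pos: [0.506, -0.1724, 0.1565]
ee_rot: [-0.0, 0.0, 1.0, 0.0]
wrist_force: [0.6, 0.6, 0.2]
grip_width: 0.0
gripper_force: 0.0
```

Run:
```python
from h import *
print(observe()['eef_pos']);lid('w8')
```

```text
[ 0.5059904  -0.17243849  0.15648702]
lid c ((506.812255859375, -130.65171813964844), 53.89271545410156) slope [ 0.0004 -0.0064] topz 0.075 origin z 0.055 6525
knob ((506.5083312988281, -130.7938995361328), 11.991292953491211)
```

In the tool's units: 7.65 cm is 0.153, 7.6 cm is 0.152.

Request:
{"op": "step_arm", "data": {
  "moves": [0,0,0.06,0,0,0,0,0,0,0.12,0,0,0,0,0,0,0.144,0,0,0,0,0,0,0.15,0,0,0,0,0,0,0.152,0,0,0,0,0,0,0.153,0,0,0,0,0,0,0.153,0,0,0,0]
}}

```text
time_s: 24.4
eef_pos: [0.5066, -0.1723, 0.0807]
ee_rot: [0.001, -0.0, 1.0, -0.0]
wrist_force: [-0.5, -0.6, 0.1]
grip_width: -0.001
gripper_force: 0.0
```

In the tool's units: 0.15 cm is 0.003, 0.1 cm is 0.002.

Request:
{"op": "step_arm", "data": {
  "moves": [0,0,0.001,0,0,0,0,0,0,0.002,0,0,0,0,0,0,0.003,0,0,0,0,0,0,0.003,0,0,0,0]
}}

```text
time_s: 24.8
eef_pos: [0.5063, -0.1724, 0.0786]
ee_rot: [0.0, -0.0, 1.0, -0.0]
wrist_force: [-0.5, -0.6, 1.6]
grip_width: -0.001
gripper_force: 0.7
```

In the tool's units: 0.08 cm is 0.0016, 0.04 cm is 0.0008.

Request:
{"op": "step_arm", "data": {
  "moves": [0,0,0.0008,0,0,0,0,0,0,0.0016,0,0,0,0,0,0,0.0016,0,0,0,0]
}}

```text
time_s: 25.1
eef_pos: [0.5064, -0.1725, 0.0781]
ee_rot: [0.0, -0.0, 1.0, -0.0]
wrist_force: [-1.1, -0.2, 7.4]
grip_width: 0.002
gripper_force: 3.5
```

In the tool's units: 0.06 cm is 0.0012, 0.03 cm is 0.0006.

Request:
{"op": "step_arm", "data": {
  "moves": [0,0,0.0006,0,0,0,0,0,0,0.0012,0,0,0,0,0,0,0.0012,0,0,0,0]
}}

```text
time_s: 25.4
eef_pos: [0.5065, -0.1726, 0.0778]
ee_rot: [0.0, -0.0, 1.0, -0.0]
wrist_force: [-3.0, 0.4, 14.4]
grip_width: 0.001
gripper_force: 6.4
```

In the tool's units: 0.05 cm is 0.001, 0.03 cm is 0.0006.

Request:
{"op": "step_arm", "data": {
  "moves": [0,0,0.0006,0,0,0,0,0,0,0.001,0,0,0,0,0,0,0.001,0,0,0,0]
}}

```text
time_s: 25.7
eef_pos: [0.5065, -0.1726, 0.0777]
ee_rot: [0.001, -0.0, 1.0, -0.0]
wrist_force: [-4.1, 0.5, 18.7]
grip_width: 0.001
gripper_force: 9.3
```

In the tool's units: -10 cm is -0.2, -8 cm is -0.16.

Request:
{"op": "step_arm", "data": {
  "moves": [0,0,-0.02,0,0,0,0,0,0,-0.08,0,0,0,0,0,0.04,-0.16,0,0,0,0,0,0.083,-0.2,0,0,0,0,0,0.083,-0.2,0,0,0,0,0,0.083,-0.2,0,0,0,0]
}}

```text
time_s: 26.3
eef_pos: [0.5063, -0.1308, 0.1766]
ee_rot: [0.0, -0.0, 1.0, -0.0]
wrist_force: [0.1, 0.2, -0.2]
grip_width: 0.001
gripper_force: 0.0
```

Run:
```python
from h import *
print(observe()['eef_pos'],observe()['wrist_force']);lid('w9')
```

```text
[ 0.50629878 -0.13076536  0.17656085] [ 0.0985916   0.20187651 -0.19966206]
lid c ((506.41094970703125, -130.59799194335938), 53.49852752685547) slope [-0.0001  0.0003] topz 0.0747 origin z 0.0547 5739
knob ((506.30303955078125, -130.94032287597656), 11.887134552001953)
```

The lid is level to under 0.001 rad and centred. Its height reads 54.7 mm, which is about 54.3 mm once the 0.4 mm offset seen on the fresh seal is taken off. The arm is clear.

```bash
python3 -c "from workcell import *;print(job_done())"
```

```text
the job is handed in; nothing more can be done
None
```

I closed the crock and handed the job in at about 26 s; the hand-in gave no verdict, but the last wrist-camera check had the lid level to under 0.001 rad, within 1 mm of the mouth's centre and about 54.3 mm up (home is 54.2 mm). The most force I read while pressing was 20 N, and I touched nothing else.

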